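Peel the top mould tray off the clinging stack and present it

TASK

Take the blue mould tray, which clings to the stack of white trays under it, by the yellow lug on its corner and peel it off: raise the lug corner first, by a good 2 to 3 cm, while the corner diagonally across is still down in its seat, leaving the white stack sitting on the table where it is. Then present it: finish while holding the tray in the air by its lug, still and roughly level, centred over the round cork mat and about 20 cm above the table. Leave the jar, the cup and the pitcher standing where they are.

Things in the scene. Friction and masses are not known exactly. Their poses are not given: they have to be found in the camera images.
- top_tray: Blue mould tray, 140 x 100 mm walls (160 x 120 over the rim), 28 high, about 160 g, six cups with white bottoms. Origin: centre of its underside, 34 mm above the table at the start; x along its long side, y its short side, z up. Yellow lug on its (+x, +y) corner. Its lowest 13 mm sit in the open top of the white stack, with 3 mm of play at the ends, 2 mm at the sides.
- lug (a point): Grip point of the yellow lug: 64, 46, 50 mm in the tray's frame, 84 mm above the table at the start. The lug is an upright plate 10 mm thick, 34 wide; its thickness lies along the tray's diagonal (horizontal line from the tray's origin to here). It ends 16 mm above this point; the tray's rim is 22 mm below. One finger goes outside it, one inside, above the cups. Axes as the tray's.
- lug_corner (a point): Point on the tray's underside at the lug's corner (68, 48, 0 mm in the tray's frame), axes as the tray's.
- far_corner (a point): Point on the tray's underside at the corner diagonally across from the lug (-68, -48, 0 mm in the tray's frame), the place the peel pivots about; axes as the tray's.
- stack: The rest of the stack: nested trays, white rims over grey sides, one loose piece 166 x 130 mm, 47 high, about 1.2 kg. Origin: centre of its underside; axes as the seated tray's. Four sprung nubs inside its long walls near the corners hold the tray: each lets go at about 4 N once its corner has risen about 5 mm. A level pull on all four lifts the stack too; peeling from one corner does not.
- mat: Round cork mat, 150 mm across, 4 mm thick, fixed flat on the table. Origin: centre of its underside.
- amber_jar: Bystander: closed amber glass jar, 68 mm across, 85 mm high, loose. Origin: centre of its underside; z up.
- blue_cup: Bystander: blue open cup, 72 mm across, 80 mm high, loose. Origin: centre of its underside; z up.
- pitcher: Bystander: steel pitcher, 90 mm across plus a handle towards its +y, 110 mm high, loose. Origin: centre of its underside; z up.

How it is judged:
On the way, in this order (a step that is already met when the one before it is completed fails the run):
1. the lug corner is raised more than 18 mm out of the stack while the opposite corner is still within 9 mm of its seat (z of lug_corner in the frame of stack above 0.052 m and z of far_corner in the frame of stack below 0.043 m and contact force between the fingers and top_tray above 0.5 N), for 0.1 s.
2. the tray is free of the stack, held in the air (height (world z) of top_tray above 0.1 m and contact force between top_tray and stack below 0.05 N and contact force between the fingers and top_tray above 0.5 N), for 0.2 s.
At the end, for the whole second after the job is handed in: Tray held still by the fingers, underside 13 to 30 cm up, within 17 degrees of level, centred within 50 mm over the mat, touching neither stack nor mat; stack flat and within 30 mm of its start; jar, cup and pitcher standing within 30 mm of theirs (height (world z) of top_tray between 0.13 and 0.3 m and horizontal distance between top_tray and mat below 0.05 m and angle between top_tray's own z axis and vertical below 0.3 rad and linear speed of top_tray below 0.03 m/s and contact force between the fingers and top_tray above 1 N and contact force between top_tray and stack below 0.05 N and contact force between top_tray and mat below 0.05 N and distance of each of stack, amber_jar, blue_cup, pitcher from where it was at the start of the episode below 0.03 m and angle between stack's own z axis and vertical below 0.05 rad and angle between each of amber_jar, blue_cup, pitcher's own z axis and vertical below 0.2 rad); the arm keeps its last pose, push and grip.
It fails at once if the white stack is lifted or tipped up (its centre 12 mm up, or tilted 8 degrees), or dragged more than 30 mm (height (world z) of stack above 0.012 m or angle between stack's own z axis and vertical above 0.14 rad or distance of stack from where it was at the start of the episode above 0.03 m).
It fails at once if the jar, cup or pitcher is knocked over or shifted more than 30 mm (not (distance of amber_jar from where it was at the start of the episode below 0.03 m) or not (distance of blue_cup from where it was at the start of the episode below 0.03 m) or not (distance of pitcher from where it was at the start of the episode below 0.03 m) or not (angle between amber_jar's own z axis and vertical below 0.2 rad) or not (angle between blue_cup's own z axis and vertical below 0.2 rad) or not (angle between pitcher's own z axis and vertical below 0.2 rad)).
It also fails if it takes over 48 s, if anything falls off the work surface, if the arm or the gripper's body presses on something with over 40 N, if the wrist force passes 120 N, or if a joint passes its speed limit or range.

ROBOT

A 7-joint arm with a two-finger parallel gripper is mounted at the origin on the work surface. World frame = base frame: x ahead of the robot, y to its left, z up, the work surface at z = 0. Lengths are in m, angles in rad, forces in N, time in s.
With the tool pointing down it reaches from about 0.425 to 0.875 m from the base axis. Payload 9.9 kg.
Tool frame: the origin (TCP) lies midway between the tips of the shut fingers; the grasp point (between the pads) lies 19 mm behind it (env.grip_depth is the distance from the TCP to the grasp point, in m); z points along the fingers, y is the line along which they close (so a half turn about z gives the same grasp; the last joint's range is limited). The gripper opens to 85 mm and grips with 20 to 120 N. Pads are 22 mm wide; open, the fingers measure 114 mm over their backs; the gripper's body (76 mm by 85 mm) begins 54 mm behind the grasp point. The pads swing forward as they close: fully open they stand 13 mm farther back than shut.
Start: joints at [1.041, 0.576, 0.025, 1.437, -0.015, 1.129, -0.057], TCP at [0.291, -0.609, 0.231] pointing down, gripper open.
Joint ranges: [-2.76, 2.76], [-0.34, 2.15], [-1.52, 1.57], [0.19, 2.46], [-1.09, 4.23], [0.17, 1.99], [-2.82, 2.82]. Speed limits (rad/s): [2.22, 2.22, 3.01, 3.01, 3.14, 3.14, 3.14].

INTERFACE

Orientations are given as a 3x3 rotation matrix whose columns are the frame's x, y, z axes.
In Python, from workcell import env gives the robot as it stands.
- The arm moves only by the tool jog_arm, never from a script. Its argument "series" is a list of rows, each a list of 5 numbers: the closure, from 0 (fully open) to 1 (shut), then the shift along the world's x, y, z in m, then the turn about the world's z in units of 6 degrees (1.0 is 6 degrees). In form: [[fingers, dx, dy, dz, roll], ...]. A call has exactly 8 rows; each row shifts and turns the commanded pose from where the row before left it; what a row does not reach is not made up. A row lasts 1/8 s, in which the tool goes at most 62.5 mm and 10.7 degrees, less where a joint would pass 70% of its speed; a pose out of reach is approached as far as the arm can. A call with a gripper value outside its range is refused whole. The fingers move at their own pace and stop on an object; "force" is the grip in N (left out, the last holds). Time passes only in rows, so rows that do not move let the fingers close, or fill a call up. It gives the time, the measured TCP pose, the force, the opening and the grip force at its end, in the units of the state.
- env.state(): the state, without advancing time (a new reading comes with each control period).
- env.read_camera(name): name is "scene" or "top"; returns the picture (420x560x3 uint8, red, green, blue); there is no depth.
- env.get_calibration(name): a dict with "camera_matrix" (3x3 intrinsics, pixels), "k1" (the pictures are not rectified: a ray, as slopes to the right and down, at radius r is drawn at 1 + k1 r^2 times it, then the intrinsics apply), "xyz" and "rotation" of the camera in the world. Camera axes: x right, y down, z forward; pixel columns grow to the right and rows downward; lengths in m; the calibration is good to about 2 mm. A picture is of the moment at which its call begins. get_calibration takes no time and is no camera call.
- env.finish_job(): hands the job in; it is judged then, once.
The state is a dict: "t": time; "qpos": joint angles; "joint_vel": joint speeds; "joint_torque": joint torques, N m; "ee_pos": TCP position; "tcp_rot": TCP orientation; "force": force on the tool from outside, world axes, zero at the start; "wrist_torque": the same for the moment, N m; "grip_width": opening from 0.0 (shut) to 1.0 (fully open); "grip_force": force on a finger pad.
Only numpy, scipy, OpenCV 4.12 (cv2) and the standard library are available. Lean on these libraries where they do the work, as an engineer would, in place of code of your own. Each camera call takes 0.05 s, during which the arm holds its last target. There are 200 camera calls.

## Working session

There is one attempt and no reset: what is moved stays moved. The work goes in short steps, Python scripts to look and compute and a tool call to move; the robot and the scene stay as the last step left them, time stands still between calls to the robot, and variables do not carry over. Pictures are saved under pics/ and viewed, at most 10 in all, crops included, and the job is handed in when it is done.

Besides the shell and the picture viewer there is one more tool, called as a command line: name --pt "numbers of a row" for each row, then --argument value for the rest. jog_arm: Moves the arm, as the interface text tells. Its arguments: {"type":"object","properties":{"series":{"type":"array"},"force":{"type":"number"}},"required":["series"]}

```bash
mkdir -p pics; python3 - <<'E'
from workcell import env
import cv2
for n in("top","scene"):
    cv2.imwrite(f"pics/{n}0.png",env.read_camera(n)[:,:,::-1]); print(n,env.get_calibration(n))
s=env.state();print(s["tcp_rot"],s["ee_pos"],s["t"],env.grip_depth)
E
```

```text
top {'camera_matrix': array([[404.07686887,   0.        , 287.03614634],
       [  0.        , 404.07686887, 209.71969204],
       [  0.        ,   0.        ,   1.        ]]), 'k1': -0.10796149669812694, 'xyz': array([ 0.44595005, -0.01216817,  1.04366603]), 'rotation': array([[-0.02145897, -0.99770689,  0.06419086],
       [-0.99959821,  0.02260029,  0.01710694],
       [-0.01851845, -0.06379797, -0.997791  ]])}
scene {'camera_matrix': array([[464.90756538,   0.        , 273.35271316],
       [  0.        , 464.90756538, 205.65163492],
       [  0.        ,   0.        ,   1.        ]]), 'k1': -0.09185913316558672, 'xyz': array([ 1.32182337, -0.09131718,  0.89475841]), 'rotation': array([[ 0.09355344,  0.72127428, -0.68630254],
       [ 0.99544607, -0.05509348,  0.07779353],
       [ 0.01829968, -0.69045501, -0.72314383]])}
[[ 9.02226100e-01  4.31262748e-01 -7.12117743e-04]
 [ 4.31263326e-01 -9.02225204e-01  1.27493959e-03]
 [-9.26566253e-05 -1.45739404e-03 -9.99998934e-01]] [ 0.2908825  -0.60866476  0.23053696] 0.1 0.0187
```

View pics/top0.png

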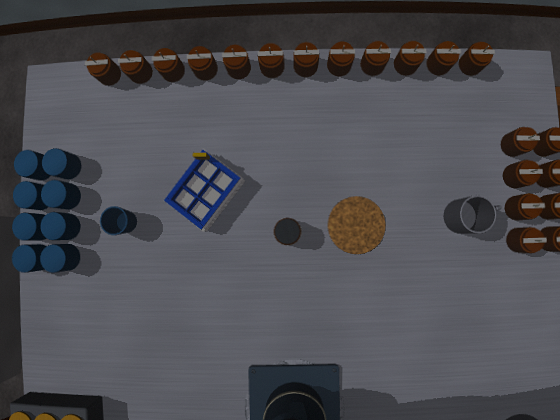

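View pics/scene0.png

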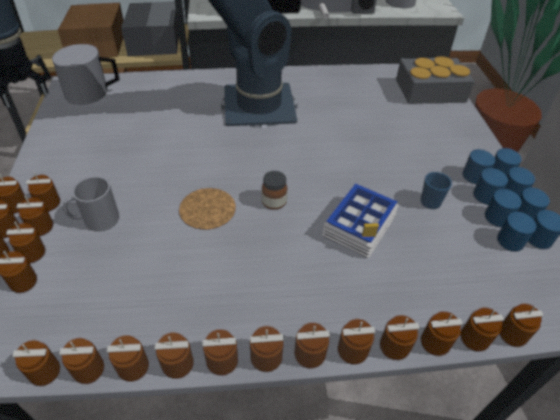

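The top view shows the tray at about (203,190) with its yellow lug at (199,156). The mat is at (357,225), the jar at (287,231), the cup at (118,221) and the pitcher at (470,214). The scene view agrees: the lug is on the tray corner nearest that camera, at (371,228).

```bash
cat > h.py <<'E'
import cv2,numpy as np
from workcell import env
def ray(n,uv):
    c=env.get_calibration(n);k=np.array([c["k1"],0,0,0])
    p=cv2.undistortPoints(np.float64(uv).reshape(-1,1,2),c["camera_matrix"],k)[:,0]
    return c["xyz"],np.c_[p,np.ones(len(p))]@c["rotation"].T
def plane(n,uv,z):
    o,d=ray(n,uv); return (o+d*((z-o[2])/d[:,2])[:,None])[:,:2]
def blob(im,lo,hi,box):
    hsv=cv2.cvtColor(im,cv2.COLOR_RGB2HSV);m=cv2.inRange(hsv,lo,hi)
    k=np.zeros_like(m);x0,y0,x1,y1=box;k[y0:y1,x0:x1]=1;m=m*k
    cs,_=cv2.findContours(m,cv2.RETR_EXTERNAL,cv2.CHAIN_APPROX_NONE)
    c=max(cs,key=cv2.contourArea); return c[:,0].astype(float),m
def cross(a,b):
    A=[];B=[]
    for n,uv in(("top",a),("scene",b)):
        o,d=ray(n,[uv]);d=d[0]/np.linalg.norm(d);P=np.eye(3)-np.outer(d,d);A.append(P);B.append(P@o)
    return np.linalg.lstsq(np.vstack(A),np.hstack(B),rcond=None)[0]
E
python3 - <<'E'
from h import *
T=cv2.imread("pics/top0.png")[:,:,::-1].copy();S=cv2.imread("pics/scene0.png")[:,:,::-1].copy()
BL=((108,150,60),(128,255,255));YE=((20,130,80),(34,255,255))
for n,im,b in(("top",T,(150,140,260,240)),("scene",S,(315,175,410,260))):
    c,_=blob(im,*BL,b);r=cv2.minAreaRect(plane(n,c,.062).astype(np.float32));print(n,"rim",r)
    c,m=blob(im,*YE,b);uv=np.argwhere(m)[:,::-1];print("lug px",len(uv),uv.min(0),uv.max(0),uv.mean(0), plane(n,[uv.mean(0)],.09))
    if n=="top": print(cv2.minAreaRect(plane(n,c,.1).astype(np.float32)));a=uv.mean(0)
print("lug 3d",cross(a,uv.mean(0)))
for n,im,b in(("top",T,(320,190,395,260)),("scene",S,(170,180,245,235))):
    c,m=blob(im,(5,60,60),(22,255,255),b);print("mat",n,cv2.minEnclosingCircle(plane(n,c,.004).astype(np.float32)))
for q,uv,z in(("jar",(287,231),.085),("cup",(115,221),.08),("pit",(476,214),.11)):print(q,plane("top",[uv],z))
E
```

```text
top rim ((0.5658729076385498, 0.21453240513801575), (0.11839177459478378, 0.15856292843818665), 51.589664459228516)
lug px 52 [193 153] [205 156] [199.  154.5] [[0.6456389  0.21378841]]
((0.6435486674308777, 0.21144501864910126), (0.029321793466806412, 0.007280044257640839), 88.16563415527344)
scene rim ((0.5659175515174866, 0.21506156027317047), (0.11361877620220184, 0.1580670028924942), 51.11409378051758)
lug px 126 [364 224] [377 234] [369.99206349 228.83333333] [[0.64862228 0.21059939]]
lug 3d [0.64602046 0.21312737 0.08702673]
mat top ((0.47011613845825195, -0.1716502606868744), 0.07491187006235123)
mat scene ((0.46923211216926575, -0.1705523282289505), 0.07455568015575409)
jar [[0.45709016 0.00543854]]
cup [[0.4897652  0.42734092]]
pit [[ 0.48586196 -0.44037843]]
```

jog_arm --pt "0 0.0148 0.0342 0 0.43" --pt "0 0.0148 0.0342 0 0.43" --pt "0 0.0148 0.0342 0 0.43" --pt "0 0.0148 0.0342 0 0.43" --pt "0 0.0148 0.0342 0 0.43" --pt "0 0.0148 0.0342 0 0.43" --pt "0 0.0148 0.0342 0 0.43" --pt "0 0.0148 0.0342 0 0.43" --force 20

```text
t: 1.1
ee_pos: [0.4097, -0.3342, 0.2311]
tcp_rot: [[0.691, 0.723, -0.0], [0.723, -0.691, 0.0], [-0.0, -0.0, -1.0]]
force: [-0.9, 0.0, -0.2]
grip_width: 1.002
grip_force: 0.0
```

jog_arm --pt "0 0.0148 0.0342 0 0.43" --pt "0 0.0148 0.0342 0 0.43" --pt "0 0.0148 0.0342 0 0.43" --pt "0 0.0148 0.0342 0 0.43" --pt "0 0.0148 0.0342 0 0.43" --pt "0 0.0148 0.0342 0 0.43" --pt "0 0.0148 0.0342 0 0.43" --pt "0 0.0148 0.0342 0 0.43"

```text
t: 2.1
ee_pos: [0.528, -0.0608, 0.2311]
tcp_rot: [[0.392, 0.92, -0.001], [0.92, -0.392, -0.0], [-0.0, -0.0, -1.0]]
force: [0.0, 0.2, -0.1]
grip_width: 1.002
grip_force: 0.0
```

jog_arm --pt "0 0.0148 0.0342 0 0.43" --pt "0 0.0148 0.0342 0 0.43" --pt "0 0.0148 0.0342 0 0.43" --pt "0 0.0148 0.0342 0 0.43" --pt "0 0.0148 0.0342 0 0.43" --pt "0 0.0148 0.0342 0 0.43" --pt "0 0.0148 0.0342 0 0.43" --pt "0 0 0 0 0"

```text
t: 3.1
ee_pos: [0.6312, 0.1813, 0.2304]
tcp_rot: [[0.085, 0.996, -0.001], [0.996, -0.085, 0.002], [0.002, -0.001, -1.0]]
force: [0.4, -0.2, -0.6]
grip_width: 1.0
grip_force: 0.0
```

jog_arm --pt "0 0.007 0.015 0 0.38" --pt "0 0.007 0.0148 0 0" --pt "0 0 0 -0.03 0" --pt "0.4 0 0 -0.03 0" --pt "0.4 0 0 -0.03 0" --pt "0.4 0 0 -0.02 0" --pt "0.4 0 0 0 0" --pt "0.4 0 0 0 0"

```text
t: 4.1
ee_pos: [0.6461, 0.2078, 0.1222]
tcp_rot: [[0.05, 0.999, 0.001], [0.999, -0.05, 0.001], [0.001, 0.001, -1.0]]
force: [0.3, -0.1, 0.5]
grip_width: 0.598
grip_force: 0.0
```

```bash
python3 - <<'E'
from h import *
im=env.read_camera("scene");cv2.imwrite("pics/s1.png",cv2.resize(im[110:290,250:470,::-1],None,fx=3,fy=3))
im=env.read_camera("top");cv2.imwrite("pics/t1.png",cv2.resize(im[90:250,120:320,::-1],None,fx=3,fy=3))
E
```

```text
(no output)
```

View pics/s1.png

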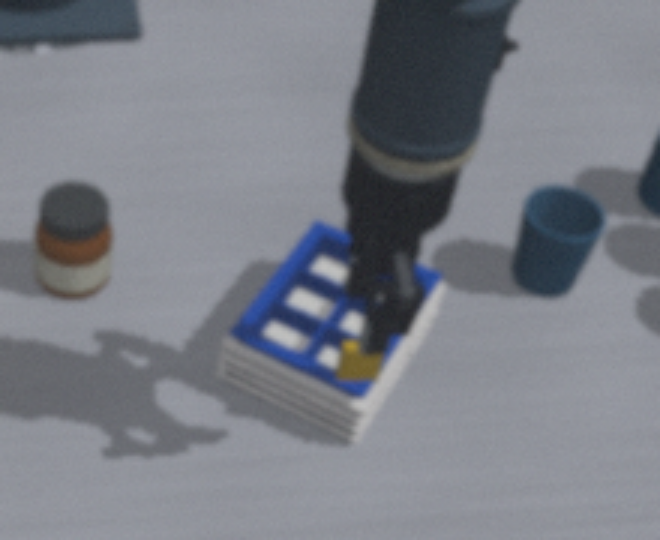

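The crop shows the fingers above and just behind the lug, which is at about (360,360), and nothing has been disturbed. Next I descend and close.

jog_arm --pt "0.4 -0.001 0.003 -0.014 0.05" --pt "0.4 0 0 -0.015 0" --pt "0.4 0 0 -0.015 0" --pt "0.4 0 0 -0.01 0" --pt "0.4 0 0 0 0" --pt "0.6 0 0 0 0" --pt "0.7 0 0 0 0" --pt "0.75 0 0 0 0" --force 20

```text
t: 5.2
ee_pos: [0.6447, 0.2104, 0.0678]
tcp_rot: [[0.044, 0.999, 0.001], [0.999, -0.044, 0.0], [0.0, 0.001, -1.0]]
force: [0.4, -0.2, -0.5]
grip_width: 0.248
grip_force: 0.0
```

jog_arm --pt "0.8 0 0 0 0" --pt "0.85 0 0 0 0" --pt "0.9 0 0 0 0" --pt "1 0 0 0 0" --pt "1 0 0 0 0" --pt "1 0 0 0 0" --pt "1 0 0 0 0" --pt "1 0 0 0 0" --force 25

```text
t: 6.2
ee_pos: [0.6446, 0.2104, 0.0674]
tcp_rot: [[0.044, 0.999, 0.0], [0.999, -0.044, 0.0], [0.0, 0.0, -1.0]]
force: [-0.4, -0.7, 3.5]
grip_width: 0.112
grip_force: 25.0
```

Gripped at 9.5 mm opening, which matches the plate. Now I start the peel slowly, following the pivot arc.

jog_arm --pt "1 0 0 0.0015 0" --pt "1 -0.0005 0 0.0015 0" --pt "1 -0.0005 0 0.0015 0" --pt "1 -0.0005 0 0.0015 0" --pt "1 -0.0005 0 0.0015 0" --pt "1 -0.0005 0 0.0015 0" --pt "1 0 0 0 0" --pt "1 0 0 0 0"

```text
t: 7.2
ee_pos: [0.6421, 0.2103, 0.077]
tcp_rot: [[0.044, 0.999, 0.001], [0.999, -0.044, 0.0], [0.0, 0.001, -1.0]]
force: [-2.2, -1.9, 0.8]
grip_width: 0.112
grip_force: 25.4
```

```bash
python3 - <<'E'
from h import *
s=env.state();print(s["force"],s["wrist_torque"])
im=env.read_camera("scene");cv2.imwrite("pics/s2.png",cv2.resize(im[170:270,310:430,::-1],None,fx=5,fy=5))
E
```

```text
[-2.15486541 -1.85303305  0.7899179 ] [-0.29054422  0.21884947 -0.05561087]
```

View pics/s2.png

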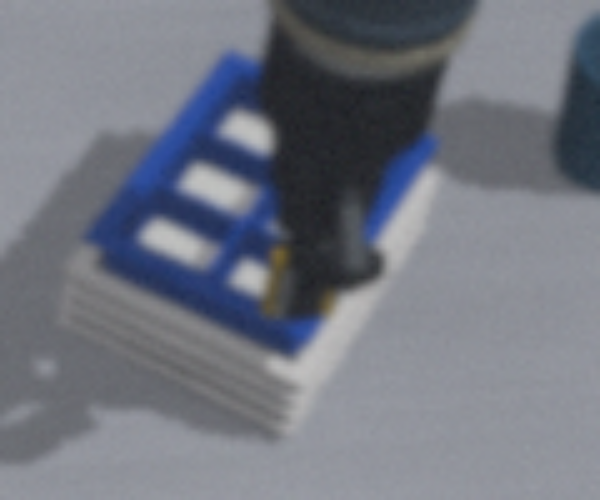

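The lug corner has risen about 9 mm. The stack is in place, with its white front edge still at about (290,430) in the crop. Now I compare the corners numerically.

```bash
cat >> h.py <<'E'
BL=((108,150,60),(128,255,255))
def corners(im,n):
    b={"top":(150,100,270,260),"scene":(300,120,412,262)}[n]
    c,_=blob(im,*BL,b);out={}
    for k,v in dict(up=(0,-1),left=(-1,0),down=(0,1),right=(1,0)).items():
        s=c@np.array(v);out[k]=c[s>=s.max()-1].mean(0).round(1).tolist()
    return out
E
python3 - <<'E'
from h import *
for n,f in(("scene","pics/scene0.png"),("top","pics/top0.png")):
    print(n,corners(cv2.imread(f)[:,:,::-1].copy(),n)); print(corners(env.read_camera(n),n))
def proj(n,P):
    c=env.get_calibration(n);R=c["rotation"].T
    return cv2.projectPoints(np.float64(P),cv2.Rodrigues(R)[0],-R@c["xyz"],c["camera_matrix"],np.array([c["k1"],0,0,0]))[0][:,0]
a=np.deg2rad(-38.5);R=np.array([[np.cos(a),-np.sin(a)],[np.sin(a),np.cos(a)]])
for z in(.062,.072): 
  P=[np.r_[np.array([.566,.215])+R@q,z] for q in([-.08,-.06],[-.08,.06],[.08,-.06],[.08,.06])]
  print(z,proj("scene",P).round(1).tolist(),proj("top",P).round(1).tolist())
E
```

```text
scene {'up': [357.0, 185.7], 'left': [328.6, 219.8], 'down': [359.0, 235.3], 'right': [394.5, 201.8]}
{'up': [357.0, 182.4], 'left': [329.5, 216.2], 'down': [357.3, 232.7], 'right': [363.5, 210.2]}
top {'up': [207.7, 153.7], 'left': [164.8, 199.5], 'down': [200.5, 227.5], 'right': [238.5, 177.8]}
{'up': [233.3, 174.7], 'left': [233.8, 178.5], 'down': [234.3, 183.3], 'right': [237.5, 178.5]}
0.062 [[354.5, 183.0], [396.9, 201.5], [325.2, 220.8], [370.3, 242.3]] [[200.4, 229.2], [162.9, 199.8], [240.1, 177.4], [202.3, 148.7]]
0.072 [[355.0, 180.2], [397.7, 198.7], [325.6, 218.0], [371.1, 239.6]] [[199.5, 229.2], [161.6, 199.4], [239.6, 176.8], [201.4, 147.8]]
```

```bash
python3 - <<'E'
from h import *
a=env.read_camera("scene");b=env.read_camera("top")
s0=cv2.imread("pics/scene0.png")[:,:,::-1]
cut=lambda im:cv2.resize(im[165:265,315:410],None,fx=4,fy=4,interpolation=2)
cv2.imwrite("pics/c3.png",np.hstack([cut(s0),cut(a)])[:,:,::-1])
cv2.imwrite("pics/t3.png",cv2.resize(b[130:245,140:270,::-1],None,fx=5,fy=5))
E
```

```text
(no output)
```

View pics/c3.png

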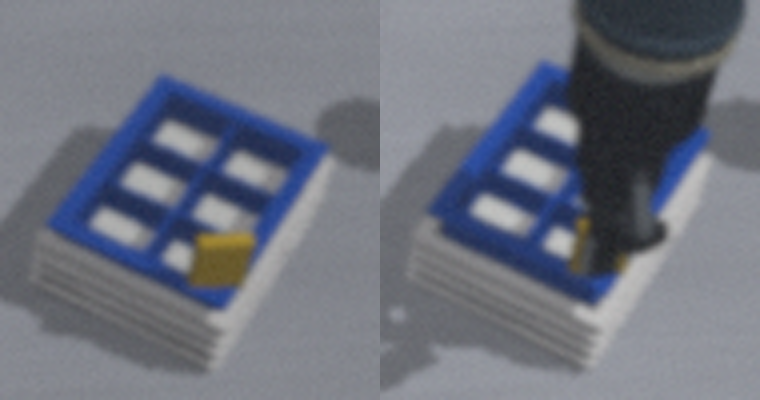

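In the right half (now) compared with the left (start), the far corner moved up about 3 px, at (545,63) against (162,75). The other corners moved about the same, and the stack base has not moved. So the tray came up roughly level, because the full pad held it rigidly, and the stack stayed down. I'll re-seat it and regrip only the top of the lug so that it can pivot.

jog_arm --pt "1 0.0005 0 -0.002 0" --pt "1 0.0005 0 -0.002 0" --pt "1 0.0005 0 -0.002 0" --pt "1 0.0005 0 -0.002 0" --pt "1 0.0005 0 -0.0015 0" --pt "1 0 0 -0.0005 0" --pt "1 0 0 0 0" --pt "1 0 0 0 0"

```text
t: 8.45
ee_pos: [0.6438, 0.2102, 0.0674]
tcp_rot: [[0.044, 0.999, -0.001], [0.999, -0.044, -0.001], [-0.001, -0.001, -1.0]]
force: [-7.3, -4.0, 12.7]
grip_width: 0.114
grip_force: 27.3
```

```bash
python3 - <<'E'
from h import *
print(env.state()["force"],env.state()["wrist_torque"],corners(env.read_camera("scene"),"scene"))
E
```

```text
[-7.2706847  -4.00620347 12.69819483] [-0.93976126  1.92576991  0.04807702] {'up': [356.0, 184.6], 'left': [329.8, 219.5], 'down': [357.3, 234.5], 'right': [363.3, 212.8]}
```

jog_arm --pt "0.8 0 0 0 0" --pt "0.6 0 0 0 0" --pt "0.6 0 0 0 0" --pt "0.6 0 0 0 0" --pt "0.6 0.0005 0 0.008 0" --pt "0.6 0 0 0.008 0" --pt "0.6 0 0 0.009 0" --pt "0.6 0 0 0 0"

```text
t: 9.5
ee_pos: [0.6456, 0.2106, 0.0926]
tcp_rot: [[0.044, 0.999, 0.002], [0.999, -0.044, 0.001], [0.001, 0.002, -1.0]]
force: [-0.8, -0.1, -0.3]
grip_width: 0.4
grip_force: 0.0
```

```bash
python3 - <<'E'
from h import *
a=env.read_camera("scene");print(corners(a,"scene"))
c,m=blob(a,(20,130,60),(34,255,255),(315,175,410,260));uv=np.argwhere(m)[:,::-1];print(len(uv),uv.min(0),uv.max(0),uv.mean(0))
cv2.imwrite("pics/s4.png",cv2.resize(a[165:265,315:410,::-1],None,fx=5,fy=5,interpolation=2))
E
```

```text
{'up': [356.6, 185.5], 'left': [328.8, 219.2], 'down': [359.0, 235.2], 'right': [364.1, 206.6]}
40 [363 223] [368 234] [365.275 228.   ]
```

View pics/s4.png

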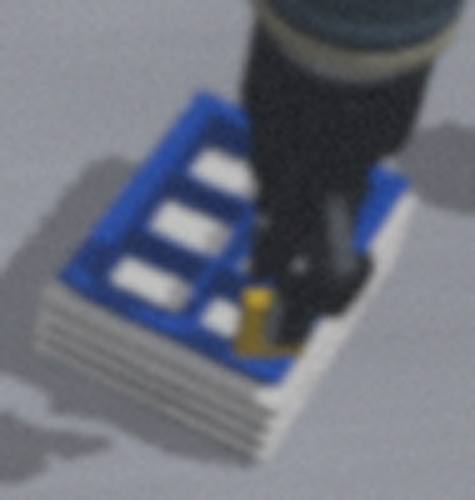

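The tray is back in its seat: the far corner is at (356.6,185.5), as at the start. The fingers now straddle only the top 7 mm of the lug. I close at 20 N and peel.

jog_arm --pt "0.75 0 0 0 0" --pt "0.8 0 0 0 0" --pt "0.85 0 0 0 0" --pt "0.9 0 0 0 0" --pt "1 0 0 0 0" --pt "1 0 0 0 0" --pt "1 0 0 0 0" --pt "1 0 0 0 0" --force 20

```text
t: 10.55
ee_pos: [0.6446, 0.2104, 0.0911]
tcp_rot: [[0.044, 0.999, -0.001], [0.999, -0.044, -0.0], [-0.0, -0.001, -1.0]]
force: [-3.5, -0.7, -0.5]
grip_width: 0.105
grip_force: 19.7
```

jog_arm --pt "1 0 0 0.0015 0" --pt "1 -0.0006 0 0.0015 0" --pt "1 -0.0006 0 0.0015 0" --pt "1 -0.0006 0 0.0015 0" --pt "1 -0.0006 0 0.0015 0" --pt "1 -0.0006 0 0.0015 0" --pt "1 0 0 0 0" --pt "1 0 0 0 0"

```text
t: 11.55
ee_pos: [0.6424, 0.2107, 0.1009]
tcp_rot: [[0.044, 0.999, 0.001], [0.999, -0.044, 0.001], [0.001, 0.001, -1.0]]
force: [-2.1, 0.1, 0.9]
grip_width: 0.108
grip_force: 23.0
```

```bash
python3 - <<'E'
from h import *
a=env.read_camera("scene");print(corners(a,"scene"),env.state()["force"],env.state()["wrist_torque"])
E
```

```text
{'up': [355.5, 185.5], 'left': [329.5, 217.5], 'down': [357.9, 233.4], 'right': [365.1, 202.3]} [-1.72355137 -0.44073983  1.50311662] [-0.25347505  0.10783373  0.11782518]
```

The far corner has not moved (185.5) while the side corner has risen about 5 mm, so it is pivoting. I continue.

jog_arm --pt "1 -0.0006 0 0.002 0" --pt "1 -0.0006 0 0.002 0" --pt "1 -0.0006 0 0.002 0" --pt "1 -0.0006 0 0.002 0" --pt "1 -0.0006 0 0.002 0" --pt "1 -0.0006 0 0.002 0" --pt "1 -0.0006 0 0.002 0" --pt "1 0 0 0 0"

```text
t: 12.6
ee_pos: [0.6381, 0.2107, 0.1148]
tcp_rot: [[0.044, 0.999, 0.001], [0.999, -0.044, 0.001], [0.001, 0.001, -1.0]]
force: [-0.8, 0.0, -1.9]
grip_width: 0.109
grip_force: 23.3
```

```bash
python3 - <<'E'
from h import *
a=env.read_camera("scene");print(corners(a,"scene"),env.state()["force"],env.state()["wrist_torque"])
cv2.imwrite("pics/s5.png",cv2.resize(a[155:265,315:410,::-1],None,fx=5,fy=5,interpolation=2))
E
```

```text
{'up': [356.0, 181.6], 'left': [329.8, 213.2], 'down': [369.8, 234.5], 'right': [372.5, 230.8]} [-0.41194192 -0.03118328 -1.36076045] [ 0.00517252 -0.13311813  0.00142898]
```

View pics/s5.png

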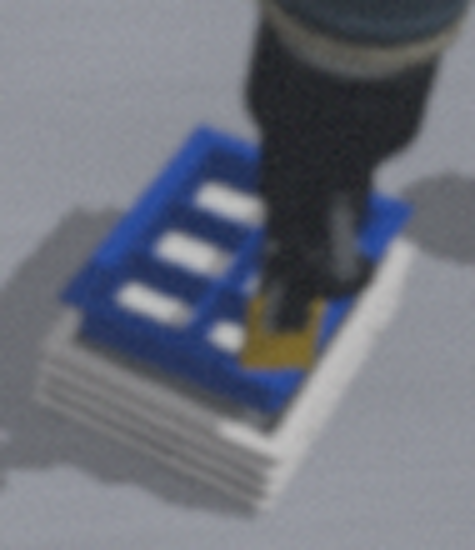

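The lug corner is now well up, with a gap of about 24 mm at the front corner, around (265,420). The far corner has started to follow: its pixel row is 181.6. I'll lower 3 mm and hold so the step 1 condition is met with margin, then triangulate.

jog_arm --pt "1 0.0003 0 -0.001 0" --pt "1 0.0003 0 -0.001 0" --pt "1 0.0003 0 -0.001 0" --pt "1 0 0 0 0" --pt "1 0 0 0 0" --pt "1 0 0 0 0" --pt "1 0 0 0 0" --pt "1 0 0 0 0"

```text
t: 13.65
ee_pos: [0.6386, 0.2104, 0.1113]
tcp_rot: [[0.044, 0.999, -0.0], [0.999, -0.044, 0.0], [0.0, -0.0, -1.0]]
force: [0.3, -0.0, -1.0]
grip_width: 0.107
grip_force: 22.4
```

```bash
cat >> h.py <<'E'
def ext(im,n,v,box):
    hsv=cv2.cvtColor(im,cv2.COLOR_RGB2HSV);m=cv2.inRange(hsv,*BL);x0,y0,x1,y1=box
    p=np.argwhere(m[y0:y1,x0:x1])[:,::-1]+[x0,y0];s=p@np.array(v);return p[s>=s.max()-1].mean(0)
def tri(a,b):
    B=(320,150,412,262);T=(150,130,260,245)
    out={}
    for k,va,vb in(("far",(0,-1),(0,1)),("left",(-1,0),(1,0)),("right",(1,0),(-1,0))):
        out[k]=cross(ext(b,"top",vb,T),ext(a,"scene",va,B)).round(4)
    return out
E
python3 - <<'E'
from h import *
print("start",tri(cv2.imread("pics/scene0.png")[:,:,::-1].copy(),cv2.imread("pics/top0.png")[:,:,::-1].copy()))
print("now",tri(env.read_camera("scene"),env.read_camera("top")),env.state()["force"])
E
```

```text
start {'far': array([0.4711, 0.2212, 0.0562]), 'left': array([0.5905, 0.1245, 0.0638]), 'right': array([0.541 , 0.3061, 0.0617])}
now {'far': array([0.5704, 0.1506, 0.1648]), 'left': array([0.5866, 0.1253, 0.0795]), 'right': array([0.6145, 0.1974, 0.1572])} [0.08925671 0.40692879 0.17285215]
```

```bash
python3 - <<'E'
from h import *
a=env.read_camera("scene");c=corners(a,"scene");print(c)
cal=env.get_calibration("scene");R=cal["rotation"].T
pj=lambda P:cv2.projectPoints(np.float64([P]),cv2.Rodrigues(R)[0],-R@cal["xyz"],cal["camera_matrix"],np.array([cal["k1"],0,0,0]))[0][0,0]
s0=corners(cv2.imread("pics/scene0.png")[:,:,::-1].copy(),"scene")
for th in(0,.03,.06,.09,.12):
  for n,p,rx in(("up",[.487,.219,.062],-.179),("left",[.5905,.1245,.062],-.049)):
    q=np.array(p)+[-.006+.034*th,0,.0202+rx*th]
    print(th,n,(pj(q)-pj(p)).round(2),"meas",np.array(c[n])-s0[n], "farz mm",34+20.2-1e3*.158*th if n=="up" else "")
E
```

```text
{'up': [357.0, 182.6], 'left': [329.5, 214.2], 'down': [368.8, 235.5], 'right': [372.5, 231.8]}
0 up [ 0.65 -7.27] meas [ 0.  -3.1] farz mm 54.2
0 left [ 0.44 -7.5 ] meas [ 0.9 -5.6] farz mm 
0.03 up [ 0.42 -5.48] meas [ 0.  -3.1] farz mm 49.46
0.03 left [ 0.45 -6.77] meas [ 0.9 -5.6] farz mm 
0.06 up [ 0.2 -3.7] meas [ 0.  -3.1] farz mm 44.72
0.06 left [ 0.46 -6.04] meas [ 0.9 -5.6] farz mm 
0.09 up [-0.01 -1.93] meas [ 0.  -3.1] farz mm 39.980000000000004
0.09 left [ 0.47 -5.31] meas [ 0.9 -5.6] farz mm 
0.12 up [-0.23 -0.16] meas [ 0.  -3.1] farz mm 35.24
0.12 left [ 0.48 -4.59] meas [ 0.9 -5.6] farz mm
```

Estimated tilt is about 0.07 rad, with the far corner near 43 mm, so step 1 is too marginal to trust. I'll re-seat and repeat with a shallower grip, which pivots more freely.

jog_arm --pt "1 0.001 0 -0.002 0" --pt "1 0.001 0 -0.003 0" --pt "1 0.001 0 -0.003 0" --pt "1 0.001 0 -0.004 0" --pt "1 0.001 0 -0.004 0" --pt "1 0.001 0 -0.004 0" --pt "1 0 0 -0.001 0" --pt "1 0 0 0 0" --force 80

```text
t: 14.8
ee_pos: [0.6453, 0.2103, 0.0912]
tcp_rot: [[0.044, 0.999, 0.002], [0.999, -0.044, -0.0], [0.0, 0.002, -1.0]]
force: [-1.5, -2.0, 10.4]
grip_width: 0.084
grip_force: 84.5
```

jog_arm --pt "0.8 0 0 0 0" --pt "0.7 0 0 0 0" --pt "0.7 0 0 0 0" --pt "0.7 0 0 0 0" --pt "0.7 0 0 0.003 0" --pt "0.7 0 0 0.003 0" --pt "0.7 0 0 0 0" --pt "0.7 0 0 0 0" --force 20

```text
t: 15.8
ee_pos: [0.6447, 0.2104, 0.0963]
tcp_rot: [[0.044, 0.999, 0.0], [0.999, -0.044, 0.0], [0.0, 0.0, -1.0]]
force: [-0.4, -0.4, -0.1]
grip_width: 0.299
grip_force: 0.0
```

```bash
python3 - <<'E'
from h import *
a=env.read_camera("scene");print(corners(a,"scene"))
E
```

```text
{'up': [356.0, 185.4], 'left': [328.7, 220.0], 'down': [359.2, 235.5], 'right': [364.2, 203.5]}
```

jog_arm --pt "0.8 0 0 0 0" --pt "0.85 0 0 0 0" --pt "0.9 0 0 0 0" --pt "1 0 0 0 0" --pt "1 0 0 0 0" --pt "1 0 0 0 0" --pt "1 0 0 0.0015 0" --pt "1 -0.0006 0 0.0015 0"

```text
t: 16.85
ee_pos: [0.6437, 0.2098, 0.0987]
tcp_rot: [[0.045, 0.999, -0.001], [0.999, -0.045, -0.001], [-0.001, -0.001, -1.0]]
force: [-0.3, -0.8, -6.9]
grip_width: 0.099
grip_force: 19.4
```

jog_arm --pt "1 -0.0006 0 0.002 0" --pt "1 -0.0008 0 0.002 0" --pt "1 -0.0008 0 0.002 0" --pt "1 -0.0008 0 0.002 0" --pt "1 -0.0008 0 0.002 0" --pt "1 -0.0008 0 0.002 0" --pt "1 -0.0008 0 0.002 0" --pt "1 0 0 0 0"

```text
t: 17.85
ee_pos: [0.639, 0.2102, 0.1136]
tcp_rot: [[0.045, 0.999, 0.001], [0.999, -0.045, 0.0], [0.0, 0.001, -1.0]]
force: [-0.8, -0.7, -0.7]
grip_width: 0.107
grip_force: 20.0
```

```bash
python3 - <<'E'
from h import *
a=env.read_camera("scene");print(corners(a,"scene"),env.state()["force"])
E
```

```text
{'up': [355.5, 185.7], 'left': [329.7, 216.0], 'down': [360.3, 234.3], 'right': [365.1, 201.8]} [-0.72240645 -1.07217794 -0.76576545]
```

The far corner is fully seated at 185.7 with the lug about 18 mm up. I go 5 mm more and hold.

jog_arm --pt "1 -0.0005 0 0.0015 0" --pt "1 -0.0005 0 0.0015 0" --pt "1 -0.0004 0 0.001 0" --pt "1 0 0 0.001 0" --pt "1 0 0 0 0" --pt "1 0 0 0 0" --pt "1 0 0 0 0" --pt "1 0 0 0 0"

```text
t: 18.9
ee_pos: [0.6373, 0.2104, 0.1183]
tcp_rot: [[0.044, 0.999, 0.0], [0.999, -0.044, 0.0], [0.0, 0.0, -1.0]]
force: [-0.1, -0.2, -0.9]
grip_width: 0.102
grip_force: 20.0
```

```bash
python3 - <<'E'
from h import *
a=env.read_camera("scene");print(corners(a,"scene"),env.state()["force"])
cv2.imwrite("pics/s6.png",cv2.resize(a[155:265,315:410,::-1],None,fx=5,fy=5,interpolation=2))
E
```

```text
{'up': [356.5, 184.5], 'left': [329.8, 214.5], 'down': [357.1, 229.4], 'right': [365.2, 198.9]} [ 0.6794109   0.20801032 -1.33769976]
```

View pics/s6.png

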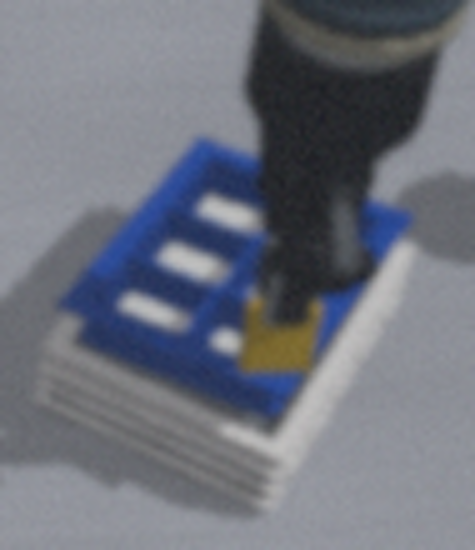

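Step 1 is satisfied: the lug corner is about 22 mm up, with a gap at about (265,420), and the far corner is within a couple of mm of its seat. The stack has not moved. I lift free with a firmer grip.

jog_arm --pt "1 0 0 0 0" --pt "1 0 0 0.002 0" --pt "1 0 0 0.003 0" --pt "1 0 0 0.003 0" --pt "1 0 0 0.003 0" --pt "1 0 0 0.004 0" --pt "1 0 0 0.004 0" --pt "1 0 0 0.004 0" --force 40

```text
t: 19.95
ee_pos: [0.6373, 0.2104, 0.1416]
tcp_rot: [[0.044, 0.999, 0.0], [0.999, -0.044, 0.0], [0.0, 0.0, -1.0]]
force: [-0.0, -0.5, -0.7]
grip_width: 0.09
grip_force: 40.4
```

jog_arm --pt "1 0 0 0.01 0" --pt "1 0 0 0.015 0" --pt "1 0 0 0.02 0" --pt "1 0 0 0.02 0" --pt "1 0 0 0.02 0" --pt "1 0 0 0.02 0" --pt "1 0 0 0.015 0" --pt "1 0 0 0 0" --force 100

```text
t: 20.95
ee_pos: [0.6378, 0.2107, 0.2629]
tcp_rot: [[0.044, 0.999, 0.002], [0.999, -0.044, 0.001], [0.001, 0.002, -1.0]]
force: [0.5, -0.2, -2.1]
grip_width: 0.058
grip_force: 98.7
```

```bash
python3 - <<'E'
from h import *
a=env.read_camera("scene")
cv2.imwrite("pics/s7.png",cv2.resize(a[60:280,240:460,::-1],None,fx=2.6,fy=2.6,interpolation=2))
E
```

```text
(no output)
```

View pics/s7.png

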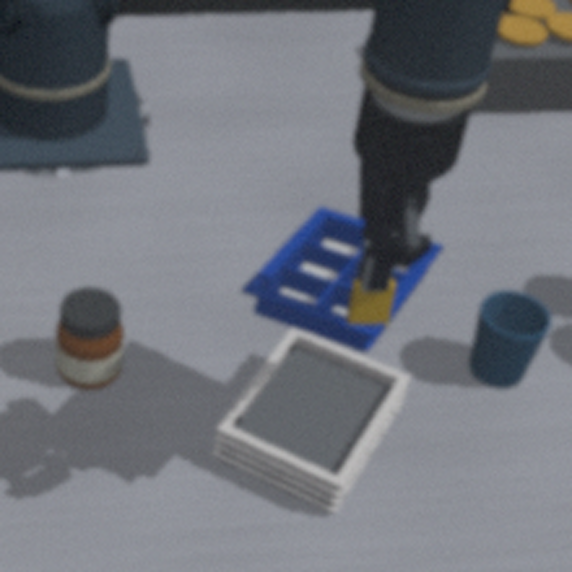

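The tray is free of the stack, which sits in place with its rim at (290,335) to (405,380). The tray hangs with its far corner low. I measure the tilt.

```bash
cat > tilt.py <<'E'
from h import *
def meas(box,tag):
    s=env.state();t=s["ee_pos"];y=s["tcp_rot"][:2,1]
    a=env.read_camera("scene");up=ext(a,"scene",(0,-1),box);lf=ext(a,"scene",(-1,0),box);print(tag,up,lf)
    cal=env.get_calibration("scene");R=cal["rotation"].T
    pj=lambda P:cv2.projectPoints(np.float64([P]),cv2.Rodrigues(R)[0],-R@cal["xyz"],cal["camera_matrix"],np.array([cal["k1"],0,0,0]))[0][0,0]
    for th in np.deg2rad([0,4,8,12,16,20]):
        o=[]
        for d,w in((-.1,0),(.03,-.095)):   # far, left rim corners: along diagonal, sideways
            rx,rz=d-.079,-.034
            X=rx*np.cos(th)-rz*np.sin(th);Z=rz*np.cos(th)+rx*np.sin(th)
            o.append(pj(np.r_[t[:2]+y*X+np.array([-y[1],y[0]])*w,t[2]+Z]).round(1))
        print(round(np.rad2deg(th)),*o)
E
python3 -c "
from tilt import *
meas((330,130,375,200),'now')"
```

```text
now [364.25 141.75] [336.66666667 170.66666667]
0 [363.9 130.3] [331.9 167.3]
4 [363.3 135.2] [331.9 169.3]
8 [362.8 140.2] [331.9 171.2]
12 [362.4 145.2] [332.  173.1]
16 [362.1 150.3] [332. 175.]
20 [361.8 155.5] [332.1 176.9]
```

Tilt is about 7°, inside the limit. I carry it gently to the mat.

jog_arm --pt "1 -0.002 -0.008 0 0" --pt "1 -0.004 -0.016 0 0" --pt "1 -0.006 -0.023 0 0" --pt "1 -0.006 -0.023 0 0" --pt "1 -0.006 -0.023 0 0" --pt "1 -0.006 -0.023 0 0" --pt "1 -0.006 -0.023 0 0" --pt "1 -0.006 -0.023 0 0"

```text
t: 22.05
ee_pos: [0.5947, 0.0463, 0.2615]
tcp_rot: [[0.045, 0.999, 0.0], [0.999, -0.045, -0.0], [-0.0, 0.0, -1.0]]
force: [-0.2, 0.4, -1.4]
grip_width: 0.056
grip_force: 98.7
```

jog_arm --pt "1 -0.006 -0.023 0 0" --pt "1 -0.006 -0.023 0 0" --pt "1 -0.006 -0.023 0 0" --pt "1 -0.006 -0.023 0 0" --pt "1 -0.006 -0.023 0 0" --pt "1 -0.006 -0.023 0 0" --pt "1 -0.006 -0.023 0 0" --pt "1 -0.006 -0.023 0 0"

```text
t: 23.05
ee_pos: [0.5463, -0.1374, 0.2615]
tcp_rot: [[0.045, 0.999, 0.0], [0.999, -0.045, -0.0], [-0.0, 0.0, -1.0]]
force: [-0.0, -0.2, -1.5]
grip_width: 0.055
grip_force: 98.7
```

jog_arm --pt "1 -0.004 -0.016 0 0" --pt "1 -0.002 -0.01 0 0" --pt "1 0 -0.004 0 0" --pt "1 0 0 0 0" --pt "1 0 0 0 0" --pt "1 0 0 0 0" --pt "1 0 0 0 0" --pt "1 0 0 0 0"

```text
t: 24.05
ee_pos: [0.5413, -0.1655, 0.2613]
tcp_rot: [[0.044, 0.999, -0.0], [0.999, -0.044, 0.0], [0.0, -0.0, -1.0]]
force: [-0.4, 0.4, -1.3]
grip_width: 0.056
grip_force: 98.7
```

```bash
python3 - <<'E'
from tilt import *
a=env.read_camera("scene");meas((150,110,290,220),'now')
m=meas
b=env.read_camera("top")
cv2.imwrite("pics/f.png",np.hstack([cv2.resize(a,None,fx=.7,fy=.7),cv2.resize(b,None,fx=.7,fy=.7)])[:,:,::-1])
E
```

```text
now [205.625 123.625] [164.75 151.  ]
0 [205.  113.1] [159.7 147.5]
4 [205.3 117.9] [159.8 149.3]
8 [205.7 122.8] [159.9 151.2]
12 [206.  127.8] [159.9 153. ]
16 [206.2 132.8] [159.9 154.9]
20 [206.5 137.8] [159.9 156.7]
```

View pics/f.png

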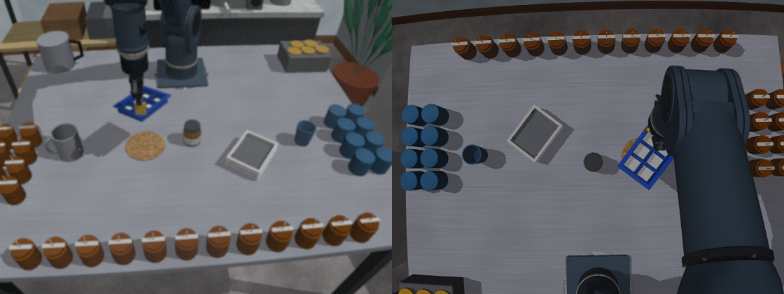

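The tray hangs steady over the mat at about 7° tilt and the grip is not slipping. The stack, jar, cup and pitcher are all standing where they were. I hand in.

```bash
python3 -c "
from workcell import env
print(env.finish_job())"
```

```text
the job is handed in; nothing more can be done
None
```

I handed the job in with the blue tray peeled off lug corner first. It was held still by its lug over the mat centre, tilted about 7° and about 19 cm up. The stack, jar, cup and pitcher look unmoved. The judge returned no verdict.

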